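Shut and clip the storage box

ROBOT

A 6-joint arm with a two-finger parallel gripper is mounted at the origin on the work surface. World frame = base frame: x ahead of the robot, y to its left, z up, the work surface at z = 0. Lengths are in m, angles in rad, forces in N, time in s.
With the tool pointing down it reaches from about 0.275 to 0.85 m from the base axis. Payload 5.2 kg.
Tool frame: the origin (TCP) lies midway between the tips of the shut fingers; the grasp point (between the pads) lies 19 mm behind it (ctrl.grasp_offset is the distance from the TCP to the grasp point, in m); z points along the fingers, x is the direction in which the jaws open and shut, and the axes are right-handed (so a half turn about z gives the same grasp; the last joint's range is limited). The gripper opens to 85 mm and grips with 20 to 120 N. Pads are 22 mm wide; open, the fingers measure 114 mm over their backs; the gripper's body (76 mm by 85 mm) begins 54 mm behind the grasp point. The pads swing forward as they close: fully open they stand 13 mm farther back than shut.
Start: joints at [-1.31, 0.259, 1.535, -0, 1.348, -0.203], TCP at [0.246, -0.492, 0.197] pointing down, gripper open.
Joint ranges: [-3.14, 3.14], [-0.91, 2.08], [0.19, 2.58], [-1.22, 4.36], [0.22, 2.71], [-3.12, 3.12]. Speed limits (rad/s): [2.57, 2.57, 3.14, 3.14, 3.14, 3.14].

INTERFACE

Orientations are given as a unit quaternion [x, y, z, w].
In Python, from plant import monitor, cams, ctrl gives the robot as it stands.
- The arm moves only by the shell command python3 -m handwheel 'ROWS' [FORCE]. ROWS is JSON, a list of rows, each an object with "translation": the shift along the tool's x, y, z in mm, a list of three; "spin": the turn about the tool's z in rad; "claw": the finger opening in mm, from 0 to 85.4. In form: [{"translation": [x, y, z], "spin": spin, "claw": claw}, ...]. A call has 1 to 5 rows; each row is the pose to reach, as a shift and turn from the pose commanded when the call began, along the tool's axes at that moment; what a row does not reach only later rows make up. A row lasts 1/10 s, in which the tool goes at most 50 mm and 8.59 degrees, less where a joint would pass 70% of its speed; a pose out of reach is approached as far as the arm can. A call with a gripper value outside its range is refused whole. The fingers move at their own pace and stop on an object; FORCE is the grip in N (left out, the last holds). Time passes only in rows, so rows that repeat a pose let the fingers close. It gives the time, the measured TCP pose, the force and the opening at its end, in the units of the state.
- monitor.sense(): the state, without advancing time (a new reading comes with each control period).
- cams.snapshot(name): name is "side" or "top"; returns the picture (400x640x3 uint8, red, green, blue); there is no depth.
- cams.camera_params(name): a dict with "K" (3x3 intrinsics, pixels), "T" (4x4, takes a point from camera to world coordinates). Camera axes: x right, y up, looking along -z (the intrinsics and any distortion apply to the point x, -y, -z); pixel columns grow to the right and rows downward; lengths in m; the calibration is good to about 2 mm. A picture is of the moment at which its call begins. camera_params takes no time and is no camera call.
- ctrl.sign_off(): hands the job in, once; it reports no verdict.
The state is a dict: "clock": time; "joints": joint angles; "dq": joint speeds; "effort": joint torques, N m; "tcp_pos": TCP position; "tool_rot": TCP orientation; "contact_force": force on the tool from outside, world axes, zero at the start; "torque": the same for the moment, N m; "finger_gap": finger opening in m.
Only numpy, scipy, OpenCV 4.12 (cv2) and the standard library are available. Lean on these libraries where they do the work, as an engineer would, in place of code of your own. Each camera call takes 0.05 s, during which the arm holds its last target.

TASK

The green storage box on the counter was left open with its lid leaning back. Without picking anything up, push the lid over until it is fully shut, and then push the white clip on its front edge down until it lies flat against the front of the box. Leave the box standing where it is and do not disturb the other things on the counter.

Things in the scene. Friction and masses are not known exactly. Their poses are not given: they have to be found in the camera images.
- green_box: Open green plastic storage box, full of packets, 130 (x) by 220 (y) by 100 mm high, 4 mm walls; origin at the centre of its underside, z up, front (clip side) facing its own -x, roughly towards the robot. It stands loose, about 2.4 kg, and begins to slide when pushed level with some 10 N or more.
- hinge_mid (a point): Middle of the lid's hinge line, on the far (+x) rim of the box, 65 mm behind its centre and 100 mm above its underside; the hinge line runs along the box's y. Axes as the box's.
- box_lid (a joint): Lid angle in rad: 0 shut and level (a firm stop), 1.57 upright, more when leaning back away from the robot (stop at 2.0); starts at 1.62 to 1.92. The hinge is stiff: the lid stays at whatever angle it is left, and 2 to 4 N near its free edge moves it.
- lid_edge (a point): Middle of the free edge of the light green lid, on its outer (top) face. The lid is a flat plate, 134 mm from hinge to free edge, 224 mm wide, 8 mm thick; its underside passes through the hinge line. When shut, this point is 69 mm in front of the box's centre and 108 mm above its underside. Axes turn with the lid: z out of the top face, -x towards the free edge.
- box_clip (a joint): Angle of the white clip in rad: 0 at right angles to the lid, so hanging straight down against the front wall when the lid is shut (a firm stop); 1.57 sticking straight out in the plane of the lid, more when turned up above it (stop at 2.0); starts at 1.3 to 1.8. It stays where it is left; 1 to 3 N near its end moves it.
- clip_end (a point): Middle of the free end of the clip, a plate 60 mm wide (y), 46 mm long from its hinge, 4 mm thick, hinged on the middle of the lid's free edge. Lid shut: hinge 72 mm in front of the box's centre, 104 mm above its underside. Clip home too: this end 58 mm above the underside, outer face 74 mm in front of the centre. Axes turn with the clip: z to its hinge, -x out of its outer face.
- canister: Cream ceramic canister with knobbed lid, 96 mm across, 155 mm high, loose; origin at the centre of its underside. Beside the box; to be left alone.
- pepper_mill: Glass pepper mill with dark wooden top and steel foot, 54 mm across, 160 mm high, loose; origin at the centre of its underside. Beside the box; to be left alone.
- tin: Tin can with a pale label, 74 mm across, 110 mm high, loose; origin at the centre of its underside. Beside the box; to be left alone.
- jar: Amber glass jar with red cap, 68 mm across, 120 mm high, loose; origin at the centre of its underside. Beside the box; to be left alone.
- mug: Blue mug, 80 mm across, 90 mm high, handle at its +y, loose; origin at the centre of its underside. At the left; to be left alone.
- spoon: Wooden spoon, 240 mm long along its x, lying on the counter at the right near the robot; origin at the middle of its underside. To be left alone.

How it is judged:
On the way, in this order (a step that is already met when the one before it is completed fails the run):
1. the lid is pushed over and shut, the clip still out (value of joint box_lid below 0.05 rad and value of joint box_clip above 0.4 rad), for 0.2 s.
2. the clip is pushed down against the front of the shut box (value of joint box_lid below 0.05 rad and value of joint box_clip below 0.17 rad), for 0.2 s.
At the end, for the whole second after the job is handed in: The lid is shut (within 0.05 rad), the clip lies against the front (within 0.17 rad), the box stands flat, at rest and within 30 mm of where it was, and each of the other loose things is within 25 mm of where it was (all of step 2 and distance of green_box from where it was at the start of the episode below 0.03 m and angle between green_box's own z axis and vertical below 0.05 rad and height (world z) of green_box below 0.01 m and linear speed of green_box below 0.02 m/s and distance of each of canister, pepper_mill, tin, jar, mug, spoon from where it was at the start of the episode below 0.025 m); the robot touches nothing.
It fails at once if the box is lifted or tipped (height (world z) of green_box above 0.015 m or angle between green_box's own z axis and vertical above 0.12 rad).
It fails at once if the box is shoved or carried away (over 40 mm) (distance of green_box from where it was at the start of the episode above 0.04 m).
It fails at once if one of the other things is moved over 25 mm, lifted or knocked over (distance of any of canister, pepper_mill, tin, jar, mug, spoon from where it was at the start of the episode above 0.025 m or angle between any of canister, pepper_mill, tin, jar, mug, spoon's own z axis and vertical above 0.4 rad).
It also fails if it takes over 48 s, if anything falls off the work surface, if the arm or the gripper's body presses on something with over 40 N, if the wrist force passes 120 N, or if a joint passes its speed limit or range.

## Working session

There is one attempt and no reset: what is moved stays moved. The work goes in short steps, Python scripts to look and compute and a shell command to move; the robot and the scene stay as the last step left them, time stands still between calls to the robot, and variables do not carry over. Pictures are saved under pics/ and viewed, and the job is handed in when it is done.

```bash
ls; mkdir -p pics; python3 - <<'E'
from plant import monitor, cams, ctrl
import cv2, numpy as np
np.set_printoptions(precision=4,suppress=True)
for n in ("side","top"):
    cv2.imwrite(f"pics/{n}0.png",cams.snapshot(n)[:,:,::-1])
    p=cams.camera_params(n)
    for k in p: print(k,np.array(p[k]))
print(monitor.sense())
E
```

```text
pics
K [[458.6116   0.     320.5745]
 [  0.     458.6116 201.0229]
 [  0.       0.       1.    ]]
T [[-0.7422 -0.3747  0.5556  1.3084]
 [ 0.67   -0.4287  0.6061  0.9515]
 [ 0.0111  0.8221  0.5692  0.9326]
 [ 0.      0.      0.      1.    ]]
K [[384.186    0.     318.4466]
 [  0.     384.186  195.7807]
 [  0.       0.       1.    ]]
T [[-0.0283  0.9974 -0.0668  0.4481]
 [-0.9995 -0.0275  0.013   0.0566]
 [ 0.0112  0.0671  0.9977  1.1878]
 [ 0.      0.      0.      1.    ]]
{'clock': 0.1, 'joints': array([-1.3098,  0.2593,  1.536 , -0.    ,  1.348 , -0.2028]), 'dq': array([ 0.0007, -0.001 , -0.0039, -0.0012,  0.0002,  0.0014]), 'effort': array([  0.002 , -44.6971, -29.1248,  -0.0004,   0.0063,   0.    ]), 'tcp_pos': array([ 0.2459, -0.4914,  0.1958]), 'tool_rot': array([ 0.8507, -0.5257, -0.0006, -0.0006]), 'contact_force': array([ 0.2233, -0.2918, -0.4718]), 'torque': array([ 0.0024,  0.0399, -0.0463]), 'finger_gap': 0.0851018649917881}
```

View pics/side0.png

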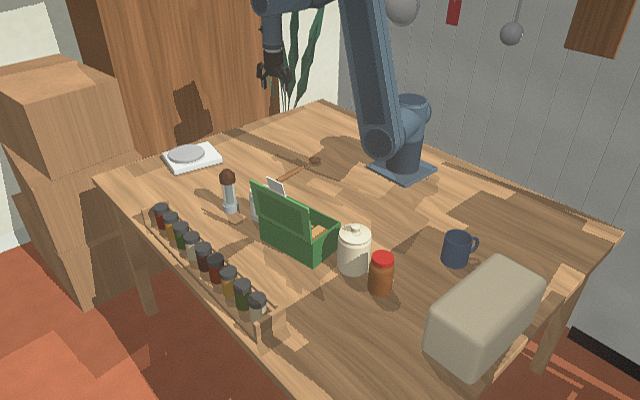

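View pics/top0.png

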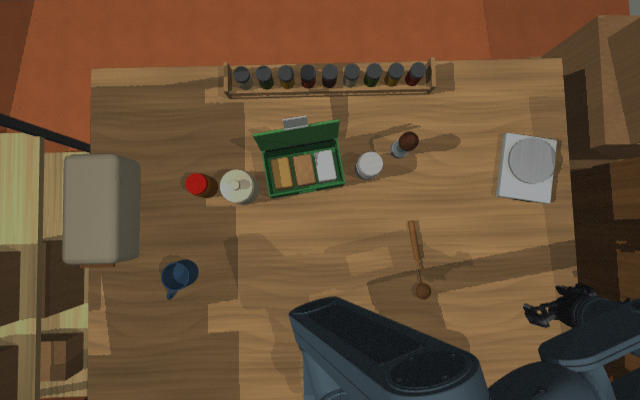

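The side view looks from behind the box: lid top at about (252,182)–(310,215), clip at (277,187). In the top view the box body is at about (265..343, 145..195), with the lid leaning up and back to y≈125 and the clip at (295,122). I'll zoom in to get the corners.

```bash
python3 - <<'E'
import cv2
a=cv2.imread('pics/top0.png')[105:210,180:430]; cv2.imwrite('pics/top0z.png',cv2.resize(a,None,fx=3.2,fy=3.2,interpolation=cv2.INTER_CUBIC))
a=cv2.imread('pics/side0.png')[155:305,210:410]; cv2.imwrite('pics/side0z.png',cv2.resize(a,None,fx=4,fy=4,interpolation=cv2.INTER_CUBIC))
E
```

```text
(no output)
```

View pics/top0z.png

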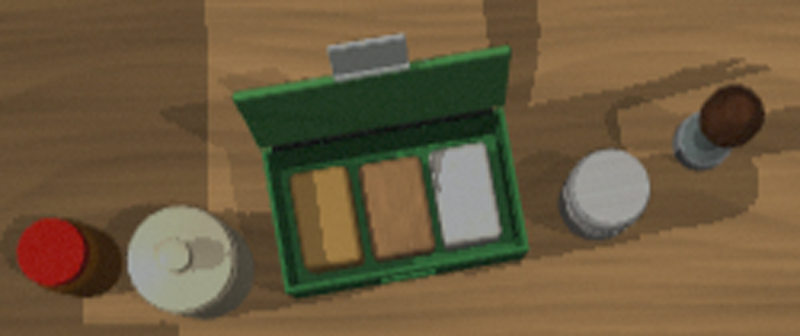

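View pics/side0z.png

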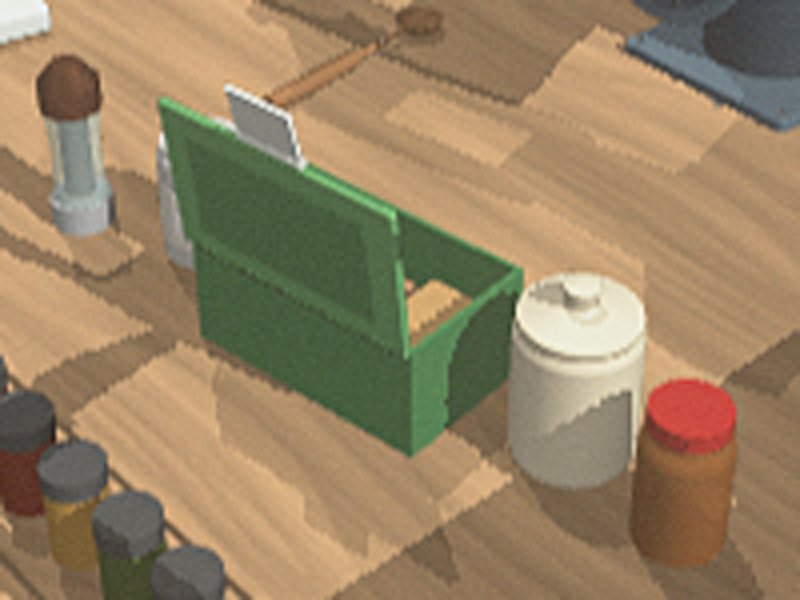

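```bash
cat > h.py <<'E'
import numpy as np, cv2
from plant import monitor, cams
from scipy.optimize import least_squares
np.set_printoptions(precision=4,suppress=True)
P={n:cams.camera_params(n) for n in("side","top")}
def proj(n,X):
    T=np.array(P[n]["T"]);K=np.array(P[n]["K"]);X=np.atleast_2d(X)
    c=(X-T[:3,3])@T[:3,:3]; c=c*[1,-1,-1]; q=c@K.T; return q[:,:2]/q[:,2:]
def ray(n,uv,z):
    T=np.array(P[n]["T"]);K=np.array(P[n]["K"])
    d=np.linalg.inv(K)@[uv[0],uv[1],1.]; d=T[:3,:3]@(d*[1,-1,-1]); o=T[:3,3]
    return o+d*(z-o[2])/d[2]
def pts(p):
    x,y,yaw,th,ph=p
    u=np.array([-np.cos(th),0,np.sin(th)]);n=np.array([np.sin(th),0,np.cos(th)]);Y=np.array([0,1.,0])
    h=np.array([.065,0,.1]);d=np.sin(ph)*u-np.cos(ph)*n
    L={}
    for s,t in((1,'L'),(-1,'R')):
        L['fr'+t]=np.array([-.065,s*.11,.1]);L['bb'+t]=np.array([.065,s*.11,0])
        L['hg'+t]=h+Y*s*.112;L['ho'+t]=h+Y*s*.112+.008*n
        L['eo'+t]=h+.134*u+.008*n+Y*s*.112;L['ei'+t]=h+.134*u+Y*s*.112
        c=h+.137*u+.004*n; L['ch'+t]=c+Y*s*.03; L['ce'+t]=c+.046*d+Y*s*.03
    c,s=np.cos(yaw),np.sin(yaw);R=np.array([[c,-s,0],[s,c,0],[0,0,1]])
    return {k:R@v+[x,y,0] for k,v in L.items()}
E
cat > fit.py <<'E'
from h import *
t=lambda a,b:(a/3.2+180-.5,b/3.2+105-.5)
s=lambda a,b:(a/4+210-.5,b/4+155-.5)
O=[('top','frL',t(288,290)),('top','frR',t(526,250)),('top','eiL',t(236,97)),('top','eiR',t(509,52)),('top','hgL',t(264,148)),
('top','ceL',t(329,44)),('top','ceR',t(405,36)),
('side','bbL',s(410,455)),('side','bbR',s(202,335)),('side','frL',s(522,268)),('side','eiR',s(162,100)),('side','eiL',s(397,222)),('side','hgL',s(408,354)),
('side','ceR',s(227,87)),('side','ceL',s(290,108))]
f=lambda p:np.concatenate([(proj(n,pts(p)[k])[0]-q) for n,k,q in O])
r=least_squares(f,[.6,.05,.1,1.75,1.6],loss='soft_l1');print(r.x)
for o,e in zip(O,f(r.x).reshape(-1,2)):print(o[:2],e)
for k,v in pts(r.x).items():print(k,v)
def circ(uv,z):return ray('top',uv,z)
print('canister top',ray('top',t(178,256),.14),'jar',ray('top',t(55,252),.12),'tin',ray('top',t(609,192),.11),'mill',ray('top',t(732,115),.15))
E
python3 fit.py
```

```text
[0.6048 0.0847 0.1415 1.6958 1.6218]
('top', 'frL') [-1.1703  0.6126]
('top', 'frR') [0.8489 0.1426]
('top', 'eiL') [-1.3741  0.0844]
('top', 'eiR') [ 1.0536 -0.4215]
('top', 'hgL') [-1.6719  0.3286]
('top', 'ceL') [-0.6119  1.4975]
('top', 'ceR') [ 0.338  -0.0889]
('side', 'bbL') [-0.2815  0.9167]
('side', 'bbR') [-0.5436 -0.0456]
('side', 'frL') [0.0346 0.2391]
('side', 'eiR') [-0.4737 -1.5343]
('side', 'eiL') [-0.6001 -2.5775]
('side', 'hgL') [0.7596 0.2763]
('side', 'ceR') [-0.6736 -1.0034]
('side', 'ceL') [-0.4062  1.5164]
frL [0.5249 0.1844 0.1   ]
bbL [0.6536 0.2027 0.    ]
hgL [0.6533 0.2047 0.1   ]
hoL [0.6612 0.2058 0.099 ]
eoL [0.6777 0.2082 0.232 ]
eiL [0.6699 0.2071 0.233 ]
chL [0.6857 0.1265 0.2354]
ceL [0.6937 0.1276 0.2807]
frR [ 0.5559 -0.0334  0.1   ]
bbR [ 0.6846 -0.0151  0.    ]
hgR [ 0.6849 -0.0171  0.1   ]
hoR [ 0.6928 -0.0159  0.099 ]
eoR [ 0.7093 -0.0136  0.232 ]
eiR [ 0.7015 -0.0147  0.233 ]
chR [0.6942 0.0671 0.2354]
ceR [0.7022 0.0682 0.2807]
canister top [0.5554 0.2697 0.14  ] jar [0.5638 0.3803 0.12  ] tin [ 0.605  -0.1054  0.11  ] mill [ 0.6628 -0.2073  0.15  ]
```

Fit agrees to about 1–2 px: box at (0.605, 0.085), yaw 0.14, lid 1.70 rad, clip 1.62 rad. I'll go up and turn so that tool +y points along box −x, then fly over to behind the lid, off to the clip's right.

```bash
python3 -m handwheel '[{"translation":[0,0,-50],"spin":0.1,"claw":0},{"translation":[0,0,-100],"spin":0.22,"claw":0},{"translation":[0,0,-150],"spin":0.322,"claw":0},{"translation":[0,0,-170],"spin":0.322,"claw":0},{"translation":[0,0,-170],"spin":0.322,"claw":0}]'
cat > tgt.py <<'E'
# offset in tool axes (mm) from current tcp to box-local point x,y,z
from h import *; import sys
from scipy.spatial.transform import Rotation as Ro
B=[0.6048,0.0847,0.1415]
s=monitor.sense();R=Ro.from_quat(s['tool_rot']).as_matrix();p=s['tcp_pos']
c,n=np.cos(B[2]),np.sin(B[2]);RB=np.array([[c,-n,0],[n,c,0],[0,0,1]])
loc=RB.T@(p-[B[0],B[1],0])
print('t',s['clock'],'tcp',p,'local',loc*1000,'F local',RB.T@s['contact_force'],'gap',s['finger_gap']);print('toolx',RB.T@R[:,0],'toolz',R[:,2])
if len(sys.argv)>3:
    g=np.array([float(a)for a in sys.argv[1:4]]); print('tool move mm',R.T@RB@(g-loc*1000))
E
python3 tgt.py 135 -85 360
```

```text
clock: 0.6
tcp_pos: [0.2465, -0.4932, 0.3703]
tool_rot: [0.755, -0.655, 0.003, 0.002]
contact_force: [0.3, 0.1, -0.6]
finger_gap: 0.0125
t 0.6 tcp [ 0.2465 -0.4932  0.3703] local [-436.2618 -521.5636  370.3231] F local [ 0.3346  0.0609 -0.5738] gap 0.01246775273761836
toolx [ 0.0005 -1.      0.007 ] toolz [ 0.0018 -0.0069 -1.    ]
tool move mm [-436.3656 -571.454     7.733 ]
```

```bash
python3 -m handwheel '[{"translation":[-30,-38,0],"spin":0,"claw":0},{"translation":[-60,-76,0],"spin":0,"claw":0},{"translation":[-90,-114,0],"spin":0,"claw":0},{"translation":[-120,-152,0],"spin":0,"claw":0},{"translation":[-150,-190,0],"spin":0,"claw":0}]'; python3 -m handwheel '[{"translation":[-30,-38,0],"spin":0,"claw":0},{"translation":[-60,-76,0],"spin":0,"claw":0},{"translation":[-90,-114,0],"spin":0,"claw":0},{"translation":[-120,-152,0],"spin":0,"claw":0},{"translation":[-150,-190,0],"spin":0,"claw":0}]'; python3 -m handwheel '[{"translation":[-30,-38,0],"spin":0,"claw":0},{"translation":[-60,-76,0],"spin":0,"claw":0},{"translation":[-90,-114,0],"spin":0,"claw":0},{"translation":[-120,-152,0],"spin":0,"claw":0},{"translation":[-136,-191,0],"spin":0,"claw":0}]';python3 tgt.py 135 -85 195
```

```text
clock: 1.1
tcp_pos: [0.4135, -0.3145, 0.3645]
tool_rot: [0.755, -0.655, -0.002, -0.0]
contact_force: [0.5, -1.0, 0.7]
finger_gap: -0.0001
clock: 1.6
tcp_pos: [0.5804, -0.1392, 0.3643]
tool_rot: [0.756, -0.655, -0.002, 0.001]
contact_force: [0.4, -0.2, 0.1]
finger_gap: 0.0003
clock: 2.1
tcp_pos: [0.7501, 0.0239, 0.3647]
tool_rot: [0.756, -0.654, -0.001, 0.001]
contact_force: [1.7, -0.6, 0.8]
finger_gap: 0.0
t 2.1 tcp [0.7501 0.0239 0.3647] local [135.2988 -80.6542 364.6621] F local [ 1.5716 -0.7932  0.7843] gap 6.735117234444464e-06
toolx [ 0.0031 -1.     -0.0014] toolz [-0.0028  0.001  -1.    ]
tool move mm [  4.5857  -0.1278 169.656 ]
```

```bash
python3 -m handwheel '[{"translation":[4,0,40],"spin":0,"claw":0},{"translation":[4,0,80],"spin":0,"claw":0},{"translation":[4,0,120],"spin":0,"claw":0},{"translation":[4,0,160],"spin":0,"claw":0},{"translation":[4,0,168],"spin":0,"claw":0}]' ;python3 tgt.py; python3 - <<'E'
from h import *
for n,(x,y,w,h) in {'side':(200,60,260,200),'top':(200,20,260,190)}.items():
    a=cams.snapshot(n)[y:y+h,x:x+w,::-1]; cv2.imwrite(f'pics/{n}1.png',cv2.resize(a,None,fx=3,fy=3,interpolation=cv2.INTER_CUBIC))
E
```

```text
clock: 2.6
tcp_pos: [0.7459, 0.0171, 0.1892]
tool_rot: [0.755, -0.655, -0.006, 0.004]
contact_force: [-0.3, 0.2, -0.8]
finger_gap: 0.0
t 2.6 tcp [0.7459 0.0171 0.1892] local [130.1924 -86.875  189.2001] F local [-0.2301  0.2014 -0.8122] gap 3.130558674078833e-05
toolx [ 0.0005 -1.     -0.004 ] toolz [-0.0148  0.0019 -0.9999]
```

View pics/side1.png

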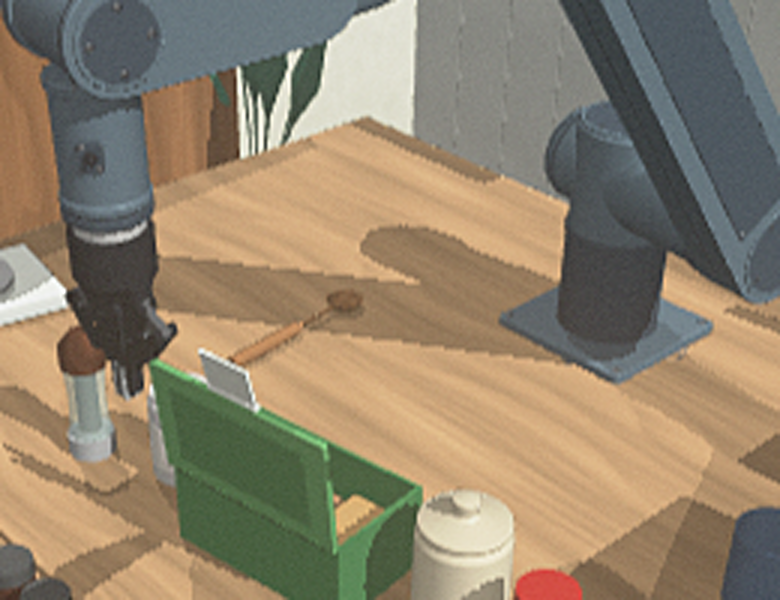

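View pics/top1.png

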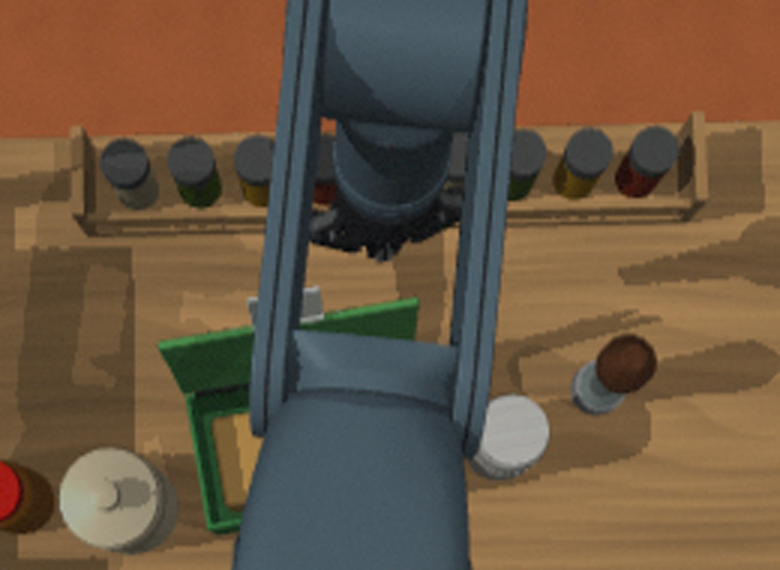

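Fingers are closed, behind the lid and right of the clip: tip at (128,390) in the side crop, lid corner at (155,362). Clear of everything, so I start pushing.

```bash
python3 -m handwheel '[{"translation":[0,14,0],"spin":0,"claw":0},{"translation":[0,26,0],"spin":0,"claw":0},{"translation":[0,38,0],"spin":0,"claw":0},{"translation":[0,50,0],"spin":0,"claw":0},{"translation":[0,62,0],"spin":0,"claw":0}]' ;python3 tgt.py 45 -85 201
```

```text
clock: 3.2
tcp_pos: [0.6901, 0.0073, 0.2022]
tool_rot: [0.755, -0.655, 0.002, -0.001]
contact_force: [-0.1, -0.2, 0.3]
finger_gap: 0.0
t 3.2 tcp [0.6901 0.0073 0.2022] local [ 73.527  -88.6423 202.1505] F local [-0.157  -0.1943  0.287 ] gap 3.398311370754973e-05
toolx [ 0.0003 -1.      0.0016] toolz [ 0.0054 -0.0008 -1.    ]
tool move mm [-3.6519 28.5316  0.9944]
```

```bash
cat > look.py <<'E'
from h import *; import sys
for n,(x,y,w,h) in {'side':(200,60,260,200),'top':(200,20,260,190)}.items():
  if n in sys.argv[2:]:
    a=cams.snapshot(n)[y:y+h,x:x+w,::-1]; cv2.imwrite(f'pics/{n}{sys.argv[1]}.png',cv2.resize(a,None,fx=3,fy=3,interpolation=cv2.INTER_CUBIC))
E
python3 look.py 2 side
```

```text
(no output)
```

View pics/side2.png

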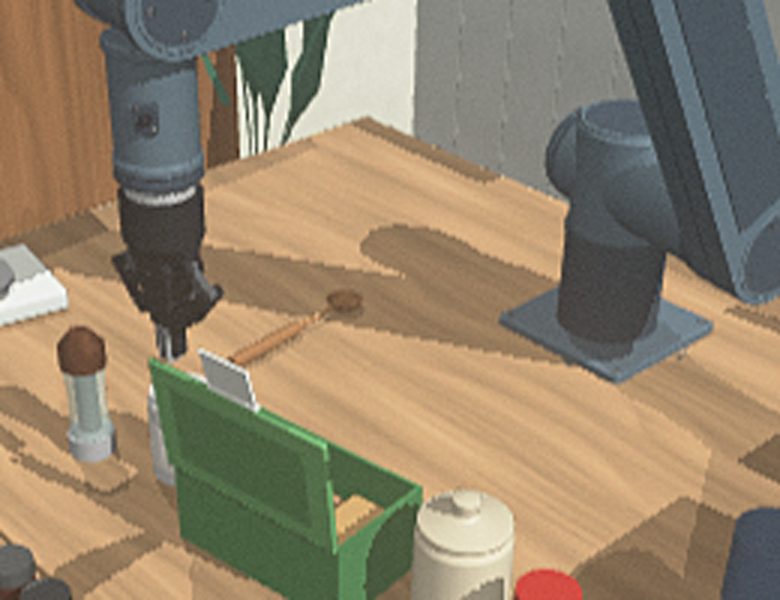

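```bash
python3 - <<'E'
from h import *
s=monitor.sense();q=proj('side',s['tcp_pos'])[0];print('tcp',q,(q-[200,60])*3)
p=[0.6048,0.0847,0.1415,1.6958,1.6218]
for k,v in pts(p).items():print(k,(proj('side',v)[0]-[200,60])*3)
print(P['side'].keys())
E
```

```text
tcp [258.3607 188.361 ] [175.0822 385.0831]
frL [420.1207 485.2428]
bbL [335.1714 627.5301]
hgL [336.7956 549.8584]
hoL [331.2594 554.8406]
eoL [318.486  447.2358]
eiL [324.4665 442.2966]
chL [252.8556 407.792 ]
ceL [244.7933 369.078 ]
frR [259.4858 404.9225]
bbR [178.3787 534.6397]
hgR [170.6784 457.9726]
hoR [165.0732 462.2466]
eoR [142.5402 358.1227]
eiR [148.5879 353.9223]
chR [205.7686 384.0957]
ceR [196.739  345.7674]
dict_keys(['K', 'T'])
```

```bash
python3 - <<'E'
from h import *
print((proj('side',[.7459,.0171,.1892])[0]-[200,60])*3)
a=cams.snapshot('side')[140:270,230:350,::-1];cv2.imwrite('pics/s3.png',cv2.resize(a,None,fx=4.6,fy=4.6,interpolation=cv2.INTER_CUBIC))
a=cams.snapshot('top')[40:200,220:400,::-1];cv2.imwrite('pics/t3.png',cv2.resize(a,None,fx=3.7,fy=3.7,interpolation=cv2.INTER_CUBIC))
E
python3 tgt.py
```

```text
[132.6136 422.8932]
t 3.35 tcp [0.6901 0.0074 0.2018] local [ 73.5437 -88.5363 201.8105] F local [0.0021 0.103  0.2484] gap -0.00048213152473039483
toolx [ 0.0001 -1.      0.0014] toolz [ 0.0049 -0.0007 -1.    ]
```

View pics/s3.png

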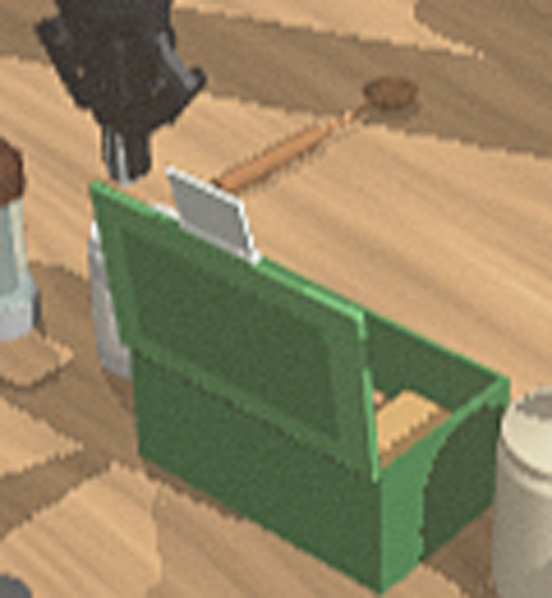

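View pics/t3.png

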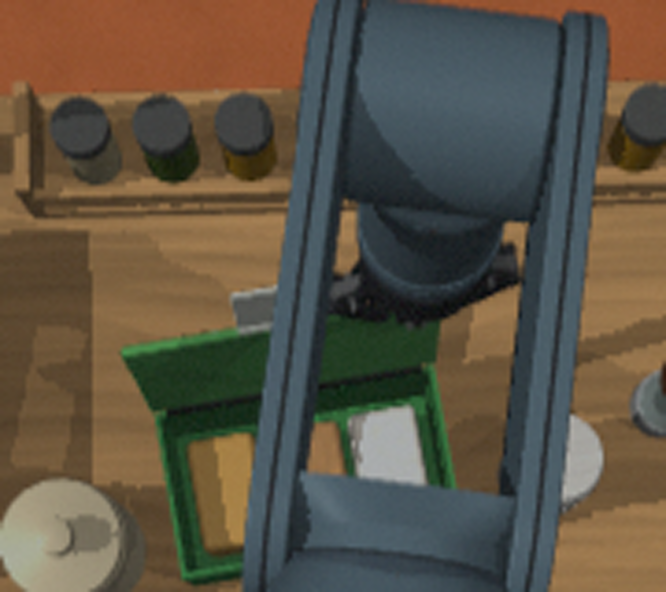

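The fingertip shows at about (257,179) in the side image, but the reported TCP projects to (258,188). So the tip appears about 25–30 mm higher than reported, which means it passed over the lid. I'll check that against the start pictures.

```bash
python3 - <<'E'
from h import *
for z in(.1958,.21,.225):print(z,proj('side',[.2459,-.4914,z]),proj('top',[.2459,-.4914,z]))
a=cv2.imread('pics/side0.png')[30:110,230:320];cv2.imwrite('pics/s0g.png',cv2.resize(a,None,fx=7,fy=7,interpolation=cv2.INTER_CUBIC))
a=cv2.imread('pics/side1.png')[250:450,50:250];cv2.imwrite('pics/s1g.png',cv2.resize(a,None,fx=3,fy=3,interpolation=cv2.INTER_CUBIC))
for z in(.1892,.21,.22,.23):print(z,(proj('side',[.7459,.0171,z])[0]-[200,60])*3)
E
```

```text
0.1958 [[275.2204 101.0089]] [[530.3699 294.6994]]
0.21 [[275.0634  97.7244]] [[533.5307 295.7675]]
0.225 [[274.8961  94.224 ]] [[536.9715 296.9302]]
0.1892 [132.6136 422.8932]
0.21 [130.7563 404.6565]
0.22 [129.8513 395.7691]
0.23 [128.9381 386.8027]
```

View pics/s0g.png

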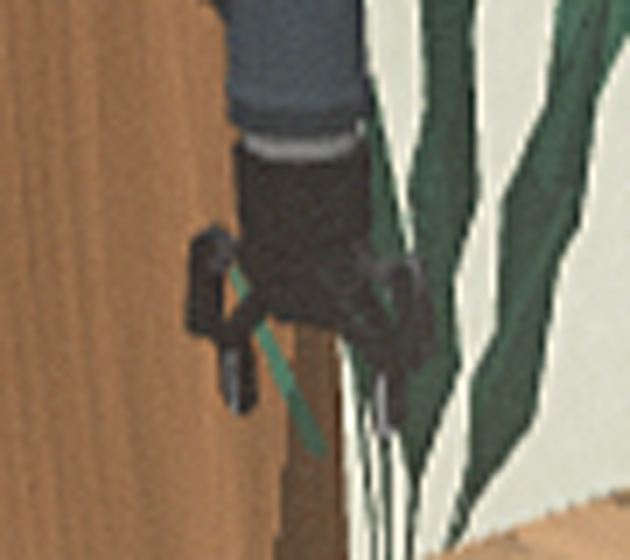

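View pics/s1g.png

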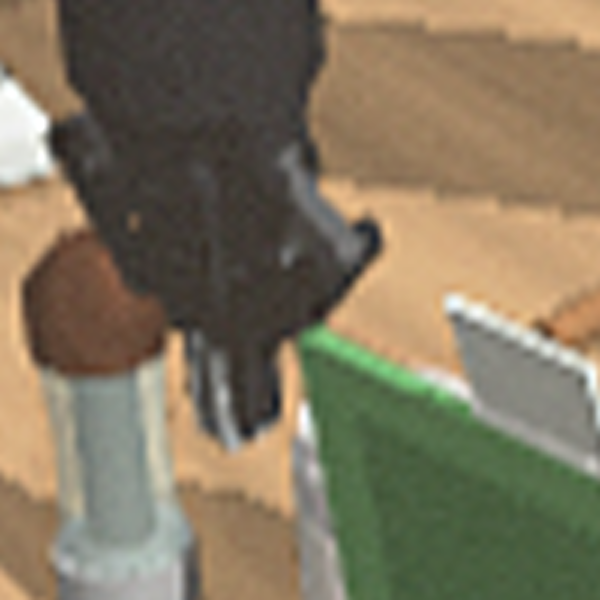

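```bash
python3 - <<'E'
from h import *
for z in(.27,.3,.33):print(z,proj('top',[.6901,.0074,z]),proj('side',[.6901,.0074,z]))
E
```

```text
0.27 [[331.6802 121.149 ]] [[256.3691 168.5102]]
0.3 [[332.2618 117.8167]] [[255.6289 159.2095]]
0.33 [[332.8833 114.2559]] [[254.8687 149.6565]]
```

Position matches horizontally in both views, so only the height is off. I'll rise, go back behind the lid and come lower, treating the tip as about 27 mm above the reported z until a contact confirms it.

```bash
python3 -m handwheel '[{"translation":[0,0,-40],"spin":0,"claw":0},{"translation":[0,0,-60],"spin":0,"claw":0},{"translation":[0,-35,-60],"spin":0,"claw":0},{"translation":[0,-70,-60],"spin":0,"claw":0},{"translation":[0,-72,-60],"spin":0,"claw":0}]' ;python3 tgt.py 145 -85 155
```

```text
clock: 3.85
tcp_pos: [0.7637, 0.0183, 0.2567]
tool_rot: [0.756, -0.655, 0.0, -0.0]
contact_force: [-0.8, -0.6, -1.8]
finger_gap: -0.0002
t 3.85 tcp [0.7637 0.0183 0.2567] local [147.9047 -88.1255 256.7251] F local [-0.8289 -0.4735 -1.8135] gap -0.00015155823659979766
toolx [ 0.0009 -1.     -0.0003] toolz [ 0.0008  0.0004 -1.    ]
tool move mm [ -3.0989   2.9926 101.7234]
```

```bash
python3 -m handwheel '[{"translation":[-3,0,30],"spin":0,"claw":0},{"translation":[-3,0,60],"spin":0,"claw":0},{"translation":[-3,0,85],"spin":0,"claw":0},{"translation":[-3,0,100],"spin":0,"claw":0},{"translation":[-3,0,100],"spin":0,"claw":0}]' ;python3 tgt.py; python3 look.py 4 side top
```

```text
clock: 4.35
tcp_pos: [0.7583, 0.021, 0.156]
tool_rot: [0.755, -0.655, -0.002, 0.001]
contact_force: [0.0, -0.5, -0.3]
finger_gap: 0.0001
t 4.35 tcp [0.7583 0.021  0.156 ] local [142.9721 -84.7371 156.0263] F local [-0.0347 -0.5137 -0.2813] gap 8.07242481763372e-05
toolx [ 0.0003 -1.     -0.0012] toolz [-0.0046  0.0005 -1.    ]
```

View pics/side4.png

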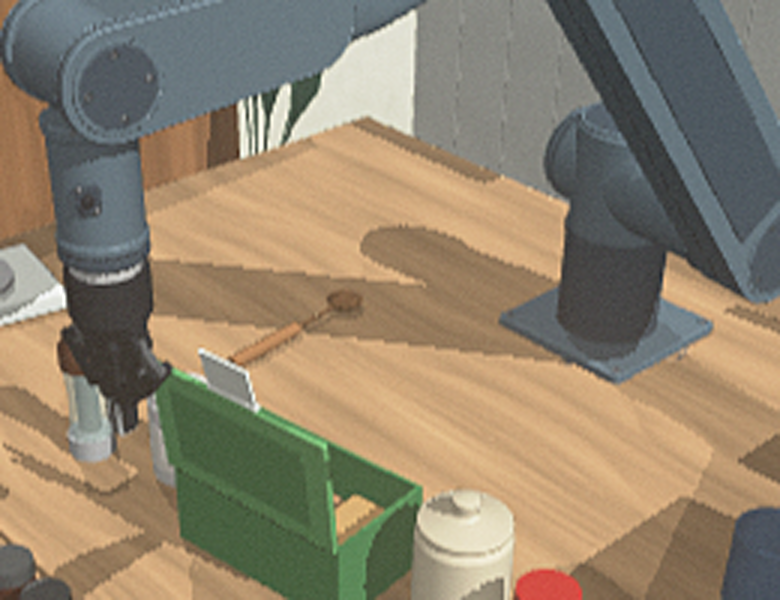

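The tip is at (123,430) in the crop, below the lid's edge and behind it. I push in small steps and watch the force.

```bash
python3 -m handwheel '[{"translation":[0,15,0],"spin":0,"claw":0},{"translation":[0,30,0],"spin":0,"claw":0},{"translation":[0,40,0],"spin":0,"claw":0},{"translation":[0,50,0],"spin":0,"claw":0}]' ;python3 tgt.py;python3 -m handwheel '[{"translation":[0,8,0],"spin":0,"claw":0},{"translation":[0,16,0],"spin":0,"claw":0}]';python3 tgt.py; python3 look.py 5 side
```

```text
clock: 4.85
tcp_pos: [0.7117, 0.0135, 0.1618]
tool_rot: [0.755, -0.655, 0.002, -0.002]
contact_force: [3.0, 0.4, 1.0]
finger_gap: 0.0003
t 4.85 tcp [0.7117 0.0135 0.1618] local [ 95.7805 -85.5403 161.7969] F local [ 2.9911 -0.0321  0.9537] gap 0.0003129752836922265
toolx [ 0.0001 -1.      0.0014] toolz [ 0.0058 -0.0006 -1.    ]
clock: 5.05
tcp_pos: [0.6956, 0.0113, 0.161]
tool_rot: [0.755, -0.655, 0.002, -0.001]
contact_force: [2.3, -0.3, 2.2]
finger_gap: 0.0001
t 5.05 tcp [0.6956 0.0113 0.161 ] local [ 79.5716 -85.5112 160.9648] F local [ 2.2701 -0.6148  2.1838] gap 0.00014623773565680787
toolx [ 0.0003 -1.      0.0013] toolz [ 0.0049 -0.0006 -1.    ]
```

View pics/side5.png

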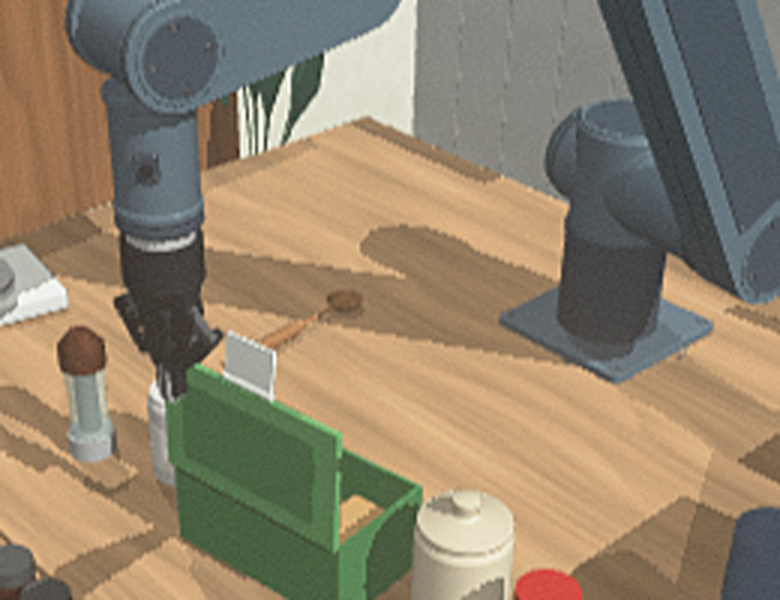

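```bash
python3 - <<'E'
from h import *
for z in(.161,.175,.188,.2):print(z,(proj('side',[.6956,.0113,z])-[200,60])*3)
for th in(1.45,1.5,1.55,1.6):
  q=pts([0.6048,0.0847,0.1415,th,1.62]);print(th,*[(k,((proj('side',q[k])-[200,60])*3)[0]) for k in('eoL','eoR','eiR','ceR')])
a=cams.snapshot('side')[140:220,225:320,::-1];cv2.imwrite('pics/s6.png',cv2.resize(a,None,fx=7,fy=7,interpolation=cv2.INTER_CUBIC))
E
```

```text
0.161 [[174.4625 424.785 ]]
0.175 [[173.5089 412.9917]]
0.188 [[172.6132 401.9146]]
0.2 [[171.7776 391.5799]]
1.45 ('eoL', array([342.9435, 428.9719])) ('eoR', array([167.4556, 342.7709])) ('eiR', array([173.4688, 340.4055])) ('ceR', array([231.494 , 324.9974]))
1.5 ('eoL', array([338.0155, 432.0437])) ('eoR', array([162.3802, 345.2884])) ('eiR', array([168.4349, 342.5389])) ('ceR', array([224.507 , 328.3057]))
1.55 ('eoL', array([333.0493, 435.4513])) ('eoR', array([157.2939, 348.1209])) ('eiR', array([163.3728, 344.9913])) ('ceR', array([217.4634, 332.083 ]))
1.6 ('eoL', array([328.0592, 439.1878])) ('eoR', array([152.2115, 351.2628])) ('eiR', array([158.2971, 347.7589])) ('ceR', array([210.3844, 336.3242]))
```

View pics/s6.png

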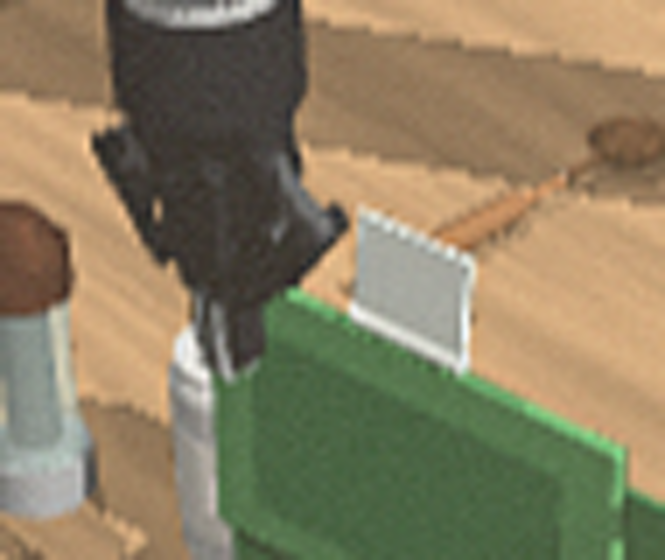

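The lid is moving, now about 1.47 rad, and the finger sits on its back near the right edge. The tip is at real z ≈ reported + 26 mm. I follow the lid's arc.

```bash
python3 -m handwheel '[{"translation":[-2,10,-2],"spin":0,"claw":0},{"translation":[-2,20,-3],"spin":0,"claw":0},{"translation":[-2,32,-3],"spin":0,"claw":0},{"translation":[-2,44,1],"spin":0,"claw":0},{"translation":[-2,58,6],"spin":0,"claw":0}]' ;python3 tgt.py;python3 look.py 7 side
```

```text
clock: 5.65
tcp_pos: [0.6359, 0.0055, 0.1525]
tool_rot: [0.755, -0.655, -0.0, -0.0]
contact_force: [1.8, -0.1, -0.4]
finger_gap: 0.0002
t 5.65 tcp [0.6359 0.0055 0.1525] local [ 19.6291 -82.8387 152.454 ] F local [ 1.7744 -0.3642 -0.4327] gap 0.00015356863917457425
toolx [ 0.0005 -1.     -0.0002] toolz [ 0.0002  0.0003 -1.    ]
```

View pics/side7.png

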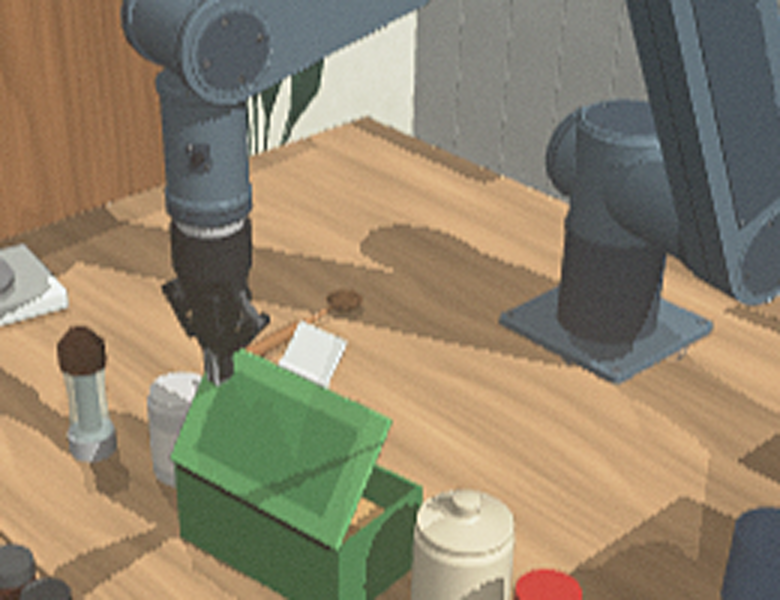

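```bash
python3 -m handwheel '[{"translation":[0,10,6],"spin":0,"claw":0},{"translation":[0,20,14],"spin":0,"claw":0},{"translation":[0,28,22],"spin":0,"claw":0},{"translation":[0,36,32],"spin":0,"claw":0},{"translation":[0,42,42],"spin":0,"claw":0}]' ;python3 tgt.py;python3 look.py 8 side
```

```text
clock: 6.2
tcp_pos: [0.5944, -0.0005, 0.1103]
tool_rot: [0.755, -0.655, -0.0, 0.0]
contact_force: [1.0, -1.0, 0.9]
finger_gap: 0.0
t 6.2 tcp [ 0.5944 -0.0005  0.1103] local [-22.3299 -82.9127 110.2654] F local [ 0.8816 -1.1787  0.9223] gap 5.145282461583009e-06
toolx [ 0.0003 -1.     -0.0002] toolz [-0.0004  0.0001 -1.    ]
```

View pics/side8.png

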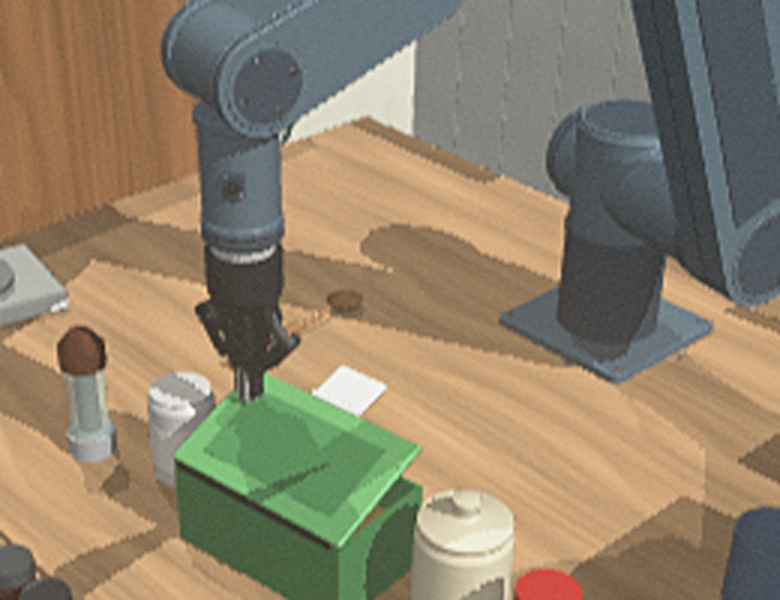

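```bash
python3 -m handwheel '[{"translation":[0,4,6],"spin":0,"claw":0},{"translation":[0,8,12],"spin":0,"claw":0},{"translation":[0,12,18],"spin":0,"claw":0}]' ;python3 tgt.py;python3 -m handwheel '[{"translation":[0,3,4],"spin":0,"claw":0},{"translation":[0,3,7],"spin":0,"claw":0}]' ;python3 tgt.py;
```

```text
clock: 6.55
tcp_pos: [0.5833, -0.0024, 0.0923]
tool_rot: [0.755, -0.655, 0.0, -0.0]
contact_force: [0.2, 0.4, 0.5]
finger_gap: 0.0001
t 6.55 tcp [ 0.5833 -0.0024  0.0923] local [-33.5729 -83.1995  92.2742] F local [0.2892 0.3141 0.5455] gap 9.09828271085664e-05
toolx [ 0.0004 -1.      0.0002] toolz [ 0.0005 -0.0001 -1.    ]
clock: 6.75
tcp_pos: [0.5796, -0.0028, 0.085]
tool_rot: [0.755, -0.655, -0.0, 0.0]
contact_force: [-0.8, 0.4, 0.2]
finger_gap: -0.0003
t 6.75 tcp [ 0.5796 -0.0028  0.085 ] local [-37.3066 -83.0365  85.0326] F local [-0.7458  0.534   0.2269] gap -0.00029101588477949006
toolx [ 0.0002 -1.     -0.0002] toolz [-0.001   0.0001 -1.    ]
```

```bash
python3 -m handwheel '[{"translation":[0,0,3],"spin":0,"claw":0}]' ;python3 -m handwheel '[{"translation":[0,0,2],"spin":0,"claw":0}]' ;python3 -m handwheel '[{"translation":[0,0,2],"spin":0,"claw":0}]'; python3 look.py 9 side
```

```text
clock: 6.85
tcp_pos: [0.5802, -0.0028, 0.0823]
tool_rot: [0.755, -0.655, -0.0, 0.0]
contact_force: [-0.1, -0.3, -0.1]
finger_gap: -0.0002
clock: 6.95
tcp_pos: [0.5803, -0.0027, 0.0803]
tool_rot: [0.755, -0.655, -0.0, 0.0]
contact_force: [0.1, 1.2, 0.5]
finger_gap: -0.0002
clock: 7.05
tcp_pos: [0.5804, -0.0028, 0.0784]
tool_rot: [0.755, -0.655, 0.0, 0.0]
contact_force: [-0.0, 0.2, 0.5]
finger_gap: 0.0002
```

View pics/side9.png

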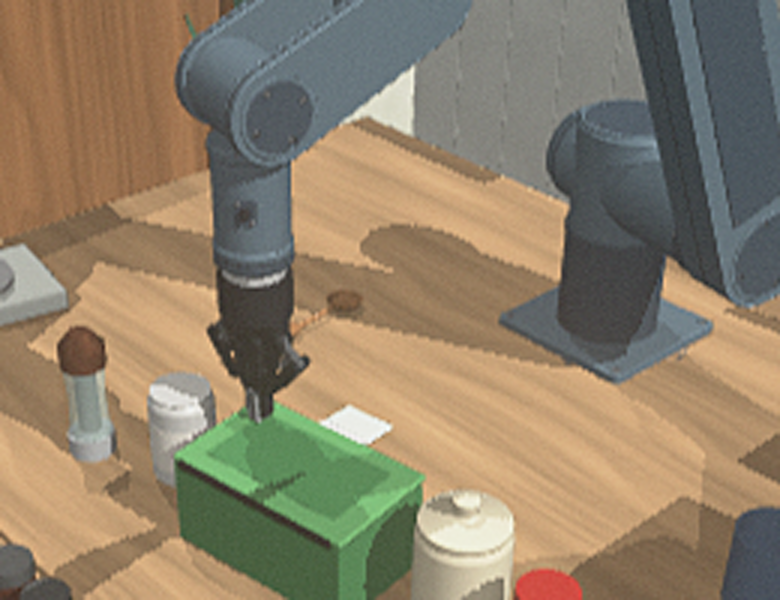

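```bash
for i in 1; do python3 -m handwheel '[{"translation":[0,0,2],"spin":0,"claw":0}]' ;python3 -m handwheel '[{"translation":[0,0,2],"spin":0,"claw":0}]' ;python3 -m handwheel '[{"translation":[0,0,0],"spin":0,"claw":0}]'; done; python3 look.py 10 side
```

```text
clock: 7.2
tcp_pos: [0.5806, -0.0027, 0.0766]
tool_rot: [0.755, -0.655, 0.0, -0.0]
contact_force: [0.1, -0.2, 1.3]
finger_gap: -0.0003
clock: 7.3
tcp_pos: [0.5804, -0.0028, 0.0745]
tool_rot: [0.755, -0.655, 0.0, -0.0]
contact_force: [-0.1, -0.6, 0.6]
finger_gap: -0.0001
clock: 7.4
tcp_pos: [0.5802, -0.0027, 0.0742]
tool_rot: [0.755, -0.655, -0.0, 0.0]
contact_force: [-0.3, -0.8, -0.2]
finger_gap: 0.0001
```

View pics/side10.png

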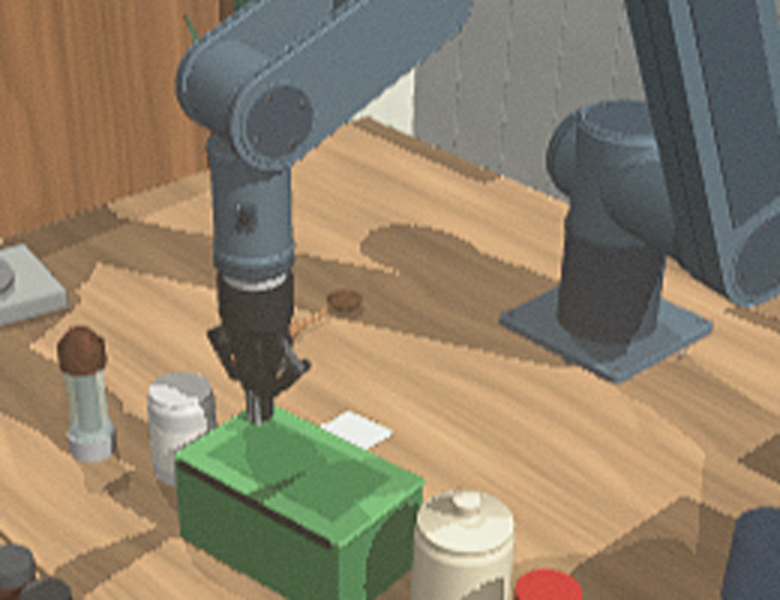

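```bash
python3 -m handwheel '[{"translation":[0,0,2],"spin":0,"claw":0}]' ;python3 -m handwheel '[{"translation":[0,0,2],"spin":0,"claw":0}]' ;python3 -m handwheel '[{"translation":[0,0,0],"spin":0,"claw":0}]';  python3 - <<'E'
from h import *
a=cams.snapshot('side')[170:270,240:350,::-1];cv2.imwrite('pics/s11.png',cv2.resize(a,None,fx=6,fy=6,interpolation=cv2.INTER_CUBIC))
q=pts([0.6048,0.0847,0.1415,0,1.62])
for k in q:print(k,(proj('side',q[k])[0]-[240,170])*6)
E
```

```text
clock: 7.55
tcp_pos: [0.5806, -0.0028, 0.073]
tool_rot: [0.755, -0.655, 0.0, -0.0]
contact_force: [-4.7, -0.1, 20.5]
finger_gap: 0.0001
clock: 7.65
tcp_pos: [0.5807, -0.0029, 0.0729]
tool_rot: [0.755, -0.655, 0.001, -0.0]
contact_force: [-9.4, 1.3, 29.1]
finger_gap: 0.0002
clock: 7.75
tcp_pos: [0.5807, -0.0028, 0.0731]
tool_rot: [0.756, -0.655, 0.001, -0.0]
contact_force: [-5.7, 0.6, 18.1]
finger_gap: -0.0001
frL [600.2413 310.4857]
bbL [430.3429 595.0603]
hgL [433.5913 439.7168]
hoL [433.6041 426.5415]
eoL [608.9023 295.5915]
eiL [608.31   308.3847]
chL [486.1831 236.7205]
ceL [542.1635 194.4852]
frR [278.9716 149.8451]
bbR [116.7574 409.2793]
hgR [101.3569 255.9452]
hoR [100.2901 243.2708]
eoR [280.8982 133.0933]
eiR [281.3531 145.3808]
chR [398.6356 193.3065]
ceR [455.084  152.7863]
```

View pics/s11.png

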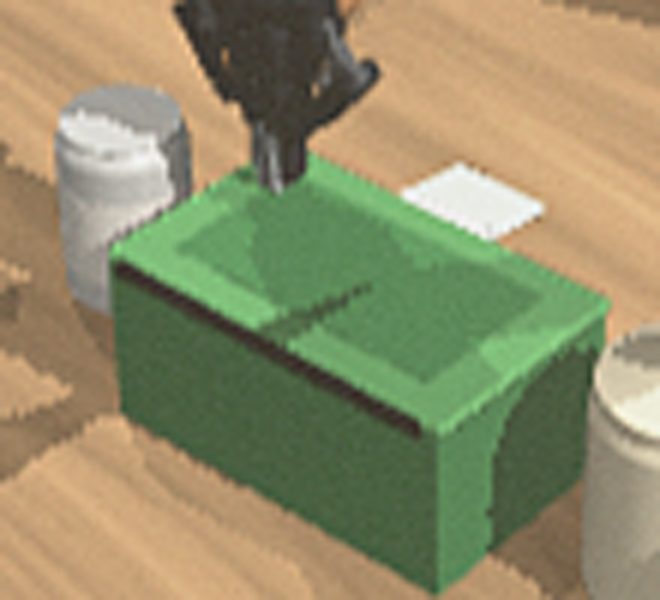

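Firm contact at reported z 0.073, pressing with about 20 N. The lid's top is at 0.108, so the real tip height is reported + 35 mm. The lid lies flush and the clip is still out at (402..543, 163..240) in the crop. I lift off and move to above the clip.

```bash
python3 -m handwheel '[{"translation":[0,0,-20],"spin":0,"claw":0},{"translation":[0,0,-60],"spin":0,"claw":0},{"translation":[-40,30,-70],"spin":0,"claw":0},{"translation":[-80,65,-70],"spin":0,"claw":0},{"translation":[-83,68,-70],"spin":0,"claw":0}]' ;python3 tgt.py -107 0 85; python3 - <<'E'
from h import *
a=cams.snapshot('side')[150:270,240:350,::-1];cv2.imwrite('pics/s12.png',cv2.resize(a,None,fx=5,fy=5,interpolation=cv2.INTER_CUBIC))
a=cams.snapshot('top')[90:230,180:400,::-1];cv2.imwrite('pics/t12.png',cv2.resize(a,None,fx=3.5,fy=3.5,interpolation=cv2.INTER_CUBIC))
E
```

```text
clock: 8.3
tcp_pos: [0.497, 0.0727, 0.1407]
tool_rot: [0.756, -0.654, -0.001, 0.0]
contact_force: [1.0, -0.5, -0.0]
finger_gap: -0.0001
t 8.3 tcp [0.497  0.0727 0.1407] local [-108.4112    3.3487  140.6785] F local [ 0.8909 -0.6145 -0.0319] gap -9.024769581135708e-05
toolx [ 0.0026 -1.     -0.0017] toolz [-0.0025  0.0014 -1.    ]
tool move mm [ 3.4497 -1.5283 55.6692]
```

View pics/s12.png

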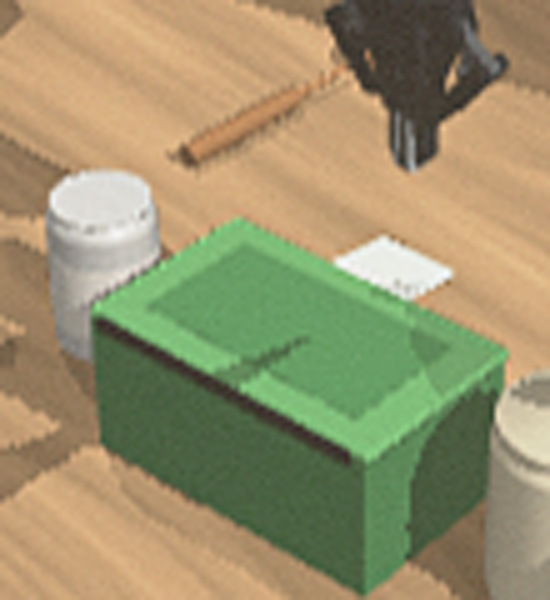

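View pics/t12.png

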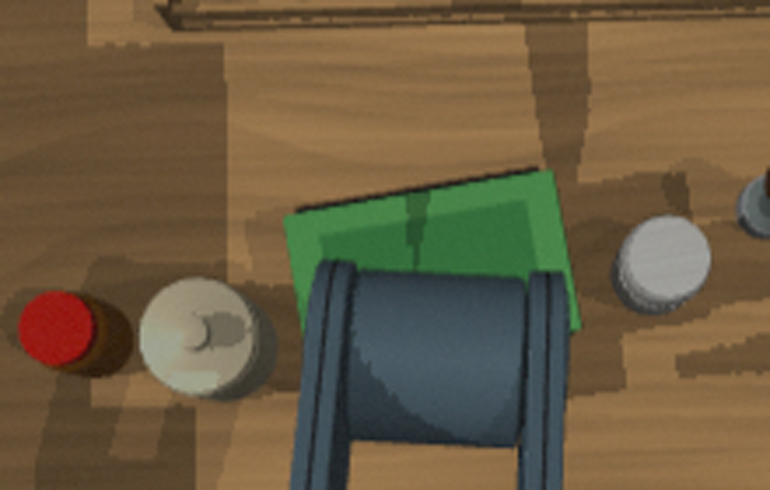

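```bash
python3 -m handwheel '[{"translation":[3,0,25],"spin":0,"claw":0},{"translation":[3,0,50],"spin":0,"claw":0},{"translation":[3,0,60],"spin":0,"claw":0}]' ;python3 -m handwheel '[{"translation":[0,0,6],"spin":0,"claw":0},{"translation":[0,0,12],"spin":0,"claw":0}]' ;python3 -m handwheel '[{"translation":[0,0,6],"spin":0,"claw":0},{"translation":[0,0,12],"spin":0,"claw":0}]'; python3 tgt.py;  python3 - <<'E'
from h import *
a=cams.snapshot('side')[150:270,240:350,::-1];cv2.imwrite('pics/s13.png',cv2.resize(a,None,fx=5,fy=5,interpolation=cv2.INTER_CUBIC))
E
```

```text
clock: 8.7
tcp_pos: [0.5014, 0.066, 0.0784]
tool_rot: [0.755, -0.656, -0.001, 0.001]
contact_force: [0.9, -0.5, -0.2]
finger_gap: -0.0001
clock: 8.9
tcp_pos: [0.5027, 0.0663, 0.0685]
tool_rot: [0.755, -0.655, 0.0, -0.0]
contact_force: [-0.7, -0.2, 2.5]
finger_gap: -0.0
clock: 9.1
tcp_pos: [0.5031, 0.0666, 0.0571]
tool_rot: [0.755, -0.655, 0.001, -0.001]
contact_force: [1.0, -0.2, 2.1]
finger_gap: 0.0
t 9.1 tcp [0.5031 0.0666 0.0571] local [-103.2461   -3.5335   57.1219] F local [ 1.006  -0.3345  2.102 ] gap 1.79633133581396e-05
toolx [ 0.0002 -1.      0.0006] toolz [ 0.0028 -0.0003 -1.    ]
```

View pics/s13.png

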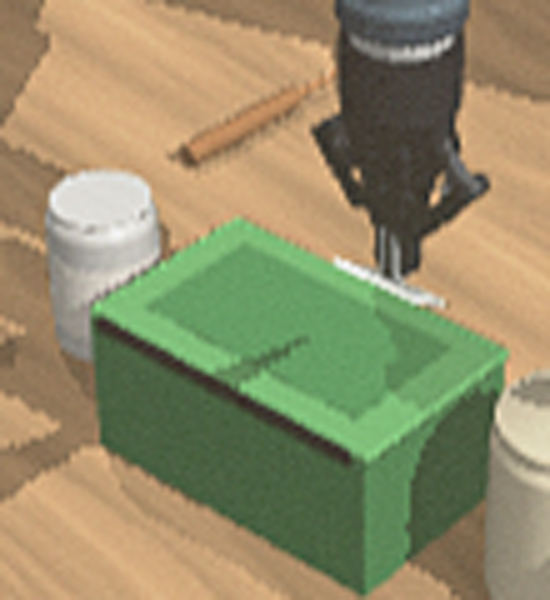

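```bash
python3 -m handwheel '[{"translation":[0,0,6],"spin":0,"claw":0},{"translation":[0,0,12],"spin":0,"claw":0}]' ;python3 -m handwheel '[{"translation":[0,0,5],"spin":0,"claw":0},{"translation":[0,0,10],"spin":0,"claw":0}]'; python3 tgt.py;python3 - <<'E'
from h import *
a=cams.snapshot('side')[150:270,240:350,::-1];cv2.imwrite('pics/s14.png',cv2.resize(a,None,fx=5,fy=5,interpolation=cv2.INTER_CUBIC))
E
```

```text
clock: 9.35
tcp_pos: [0.5018, 0.0669, 0.0444]
tool_rot: [0.755, -0.655, 0.0, -0.0]
contact_force: [-0.3, -0.0, 3.1]
finger_gap: -0.0001
clock: 9.55
tcp_pos: [0.5013, 0.0669, 0.0339]
tool_rot: [0.755, -0.655, -0.0, 0.0]
contact_force: [-1.0, -0.2, 1.1]
finger_gap: 0.0002
t 9.55 tcp [0.5013 0.0669 0.0339] local [-105.0062   -3.0124   33.9411] F local [-1.0098 -0.0504  1.1031] gap 0.00015029829415707537
toolx [ 0.0004 -1.     -0.0001] toolz [-0.0007  0.     -1.    ]
```

View pics/s14.png

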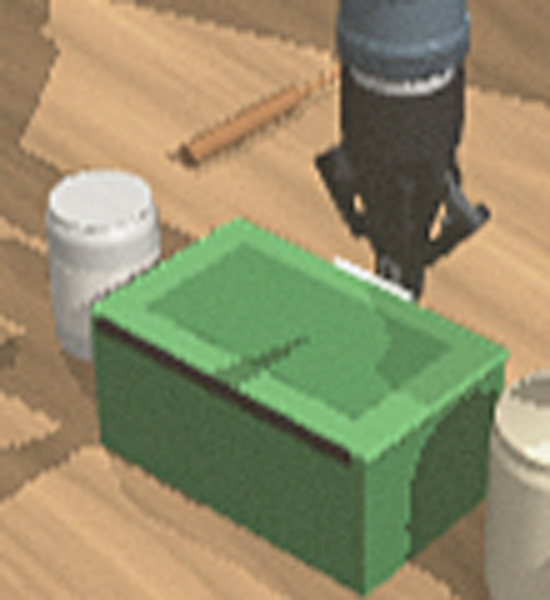

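The clip is most of the way down, hidden behind the front edge. Now I push it in toward the box with tool −y, in small force-checked steps.

```bash
python3 -m handwheel '[{"translation":[0,-4,0],"spin":0,"claw":0},{"translation":[0,-8,0],"spin":0,"claw":0}]' ;python3 -m handwheel '[{"translation":[0,-3,0],"spin":0,"claw":0},{"translation":[0,-6,0],"spin":0,"claw":0}]'; python3 tgt.py;python3 -m handwheel '[{"translation":[0,-2,0],"spin":0,"claw":0},{"translation":[0,-3,0],"spin":0,"claw":0}]'; python3 tgt.py
```

```text
clock: 9.8
tcp_pos: [0.5091, 0.068, 0.0342]
tool_rot: [0.755, -0.655, -0.001, 0.001]
contact_force: [-2.1, -1.0, -0.3]
finger_gap: 0.0002
clock: 10.0
tcp_pos: [0.5156, 0.0689, 0.0344]
tool_rot: [0.755, -0.655, -0.0, 0.0]
contact_force: [-1.7, 0.1, -1.5]
finger_gap: 0.0
t 10.0 tcp [0.5156 0.0689 0.0344] local [-90.5173  -3.0806  34.4162] F local [-1.7141  0.3052 -1.458 ] gap 1.3614552590290971e-05
toolx [ 0.0004 -1.     -0.0001] toolz [-0.0005  0.     -1.    ]
clock: 10.2
tcp_pos: [0.5187, 0.0693, 0.0345]
tool_rot: [0.755, -0.655, -0.0, 0.0]
contact_force: [-1.3, 0.2, -1.6]
finger_gap: 0.0001
t 10.2 tcp [0.5187 0.0693 0.0345] local [-87.436   -3.1088  34.4667] F local [-1.2884  0.3837 -1.5702] gap 0.00010718371319237267
toolx [ 0.0004 -1.     -0.    ] toolz [-0.0001  0.     -1.    ]
```

```bash
python3 -m handwheel '[{"translation":[0,-1,0],"spin":0,"claw":0}]';python3 -m handwheel '[{"translation":[0,-1,0],"spin":0,"claw":0}]';python3 -m handwheel '[{"translation":[0,-1,0],"spin":0,"claw":0}]'; python3 tgt.py
```

```text
clock: 10.3
tcp_pos: [0.5194, 0.0694, 0.0344]
tool_rot: [0.755, -0.655, -0.0, 0.0]
contact_force: [-1.0, -0.9, -1.8]
finger_gap: -0.0004
clock: 10.4
tcp_pos: [0.5197, 0.0694, 0.0344]
tool_rot: [0.755, -0.655, -0.001, 0.001]
contact_force: [-7.2, -1.8, 3.2]
finger_gap: -0.0003
clock: 10.5
tcp_pos: [0.5196, 0.0695, 0.0344]
tool_rot: [0.756, -0.655, -0.001, 0.001]
contact_force: [-9.8, -3.0, 4.6]
finger_gap: 0.0
t 10.5 tcp [0.5196 0.0695 0.0344] local [-86.4769  -3.0849  34.3591] F local [-10.1402  -1.547    4.5839] gap 3.292562329406404e-05
toolx [ 0.0007 -1.     -0.0001] toolz [-0.0036 -0.0004 -1.    ]
```

```bash
python3 -m handwheel '[{"translation":[0,0,0],"spin":0,"claw":0},{"translation":[0,0,0],"spin":0,"claw":0}]';python3 -m handwheel '[{"translation":[0,10,0],"spin":0,"claw":0},{"translation":[0,40,0],"spin":0,"claw":0},{"translation":[0,60,0],"spin":0,"claw":0},{"translation":[0,60,-50],"spin":0,"claw":0},{"translation":[0,60,-100],"spin":0,"claw":0}]';python3 -m handwheel '[{"translation":[50,0,-30],"spin":0,"claw":0},{"translation":[100,0,-60],"spin":0,"claw":0},{"translation":[150,0,-80],"spin":0,"claw":0},{"translation":[200,0,-80],"spin":0,"claw":0},{"translation":[250,0,-80],"spin":0,"claw":0}]'; python3 - <<'E'
from h import *
a=cams.snapshot('side');cv2.imwrite('pics/s15.png',a[:,:,::-1]);a=a[150:270,240:350,::-1];cv2.imwrite('pics/s15z.png',cv2.resize(a,None,fx=5,fy=5,interpolation=cv2.INTER_CUBIC))
a=cams.snapshot('top');cv2.imwrite('pics/t15.png',a[:,:,::-1]);a=a[110:220,180:420,::-1];cv2.imwrite('pics/t15z.png',cv2.resize(a,None,fx=3.3,fy=3.3,interpolation=cv2.INTER_CUBIC))
E
```

```text
clock: 10.7
tcp_pos: [0.5196, 0.0694, 0.0344]
tool_rot: [0.756, -0.655, -0.001, 0.001]
contact_force: [-7.5, -1.1, 2.8]
finger_gap: -0.0001
clock: 11.2
tcp_pos: [0.46, 0.0613, 0.1347]
tool_rot: [0.755, -0.655, -0.001, 0.001]
contact_force: [1.4, -0.1, 0.1]
finger_gap: 0.0002
clock: 11.7
tcp_pos: [0.496, -0.1699, 0.2162]
tool_rot: [0.756, -0.655, 0.003, -0.001]
contact_force: [1.2, -0.1, -0.5]
finger_gap: -0.0
```

View pics/s15z.png

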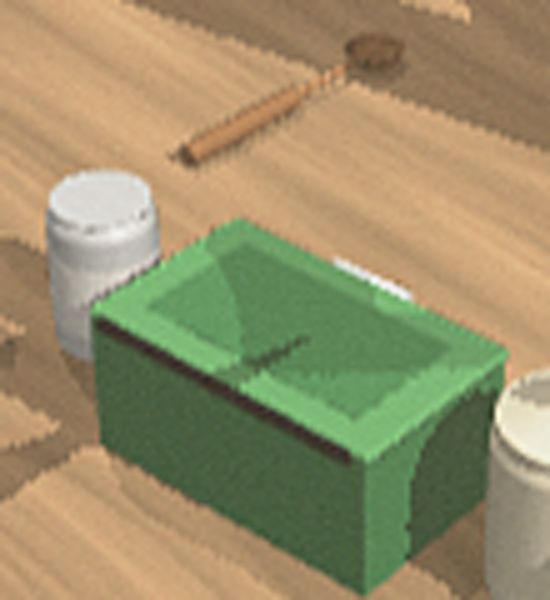

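View pics/t15z.png

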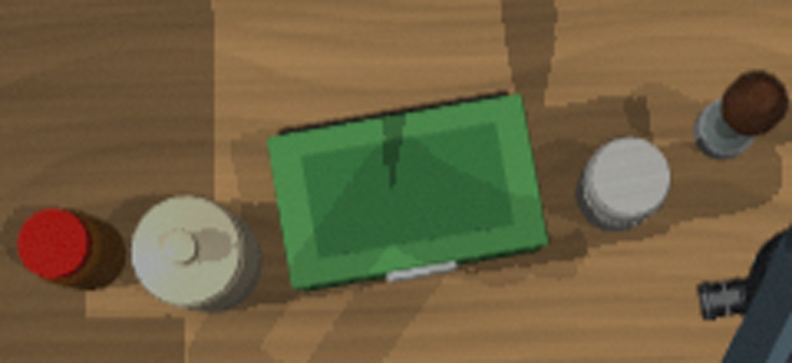

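View pics/t15.png

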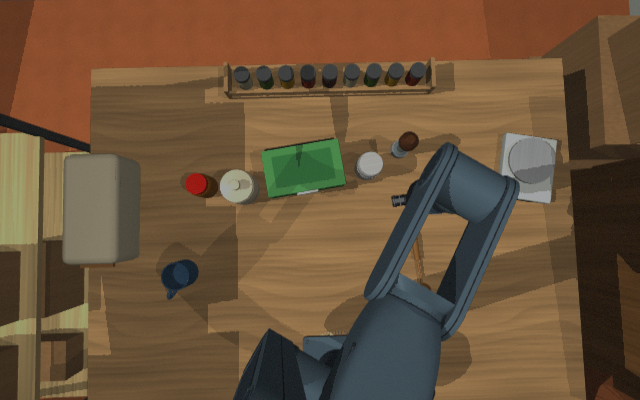

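```bash
python3 - <<'E'
from h import *
for ph in(0,.17,.3):
  q=pts([0.6048,0.0847,0.1415,0,ph]);print(ph,*[(k,(proj('top',q[k])[0]-[180,110])*3.3) for k in('chL','ceL','chR','ceR','eoL','eoR')])
a=cv2.imread('pics/t15.png')[180:206,285:330];cv2.imwrite('pics/t15c.png',cv2.resize(a,None,fx=15,fy=15,interpolation=cv2.INTER_NEAREST))
b0=cv2.imread('pics/top0.png').astype(int);b1=cv2.imread('pics/t15.png').astype(int)
for n,(x,y,w,h) in dict(can=(222,168,32,36),jar=(184,172,30,26),tin=(356,150,28,32),mill=(390,130,30,28),mug=(158,256,44,46)).items():
  t=b0[y:y+h,x:x+w].astype('uint8');s=b1[y-8:y+h+8,x-8:x+w+8].astype('uint8');m=cv2.minMaxLoc(cv2.matchTemplate(s,t,cv2.TM_CCOEFF_NORMED));print(n,m[1],np.array(m[3])-8)
E
```

```text
0 ('chL', array([384.5075, 274.9655])) ('ceL', array([386.8658, 278.7528])) ('chR', array([453.5412, 263.2347])) ('ceR', array([453.1012, 267.4926])) ('eoL', array([288.7563, 287.2951])) ('eoR', array([547.3904, 243.364 ]))
0.17 ('chL', array([384.5075, 274.9655])) ('ceL', array([388.2763, 287.2801])) ('chR', array([453.5412, 263.2347])) ('ceR', array([454.5779, 275.9982])) ('eoL', array([288.7563, 287.2951])) ('eoR', array([547.3904, 243.364 ]))
0.3 ('chL', array([384.5075, 274.9655])) ('ceL', array([389.2892, 293.6001])) ('chR', array([453.5412, 263.2347])) ('ceR', array([455.693 , 282.2932])) ('eoL', array([288.7563, 287.2951])) ('eoR', array([547.3904, 243.364 ]))
can 0.9977325201034546 [0 0]
jar 0.9927265644073486 [0 0]
tin 0.9898176789283752 [0 0]
mill 0.9726383090019226 [0 0]
mug 0.966179609298706 [0 0]
```

View pics/t15c.png

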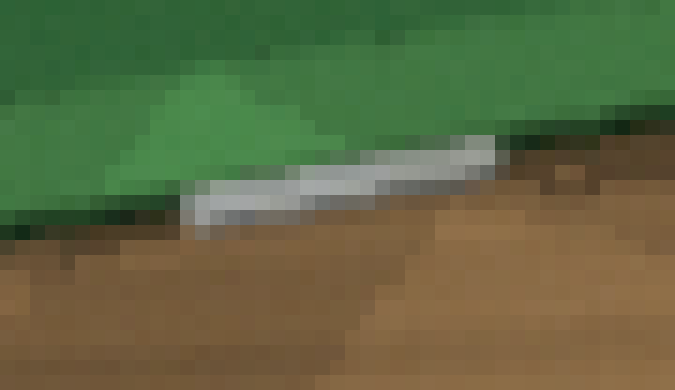

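The clip's lower edge in the top view matches a clip angle of about 0–0.05 rad. The box corners are where they were, and the five other things I template-matched moved 0 px. The arm is clear, so I hand in.

```bash
python3 -c "
from plant import ctrl,monitor
print(monitor.sense()['contact_force']); print(ctrl.sign_off())"
```

```text
[ 1.019664    0.30878186 -0.09264132]
the job is handed in; nothing more can be done
None
```

The lid is shut and the white clip is pushed flat against the front of the box. I handed the job in with the robot clock at about 12 s. The hand-in reports no verdict, so this rests on my own checks.

**What I did:** With the fingers closed, I pushed the lid over from behind, to the right of the clip, and pressed it onto its stop with about 20–29 N. Then I pushed the clip down from above and in against the front until the force rose to about 10 N without movement, and backed away.

**Last checks:**
- **Lid:** it lies flush in both camera views.
- **Clip:** it measures about 0–0.05 rad from flat in the top view.
- **Box:** its corners are within about 1 px of where they started.
- **Other things:** the canister, pepper mill, tin, jar and mug show no shift in the top view. The spoon was only judged by eye, in the side view.

**Disagreement:** The reported tool height was about 26–28 mm too low by the side camera, and 35 mm too low by the contact on the lid. Because of that, my first push passed over the lid without touching it, and I repeated it lower with the height corrected. I did not find the cause.

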